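Seat the round engraving holder in its three-point nest

ROBOT

A 7-joint arm with a two-finger parallel gripper is mounted at the origin on the work surface. World frame = base frame: x ahead of the robot, y to its left, z up, the work surface at z = 0. Lengths are in m, angles in rad, forces in N, time in s.
With the tool pointing down it reaches from about 0.4 to 0.85 m from the base axis. Payload 10.4 kg.
Tool frame: the origin (TCP) lies midway between the tips of the shut fingers; the grasp point (between the pads) lies 19 mm behind it (manip.hold_point_z is the distance from the TCP to the grasp point, in m); z points along the fingers, y is the line along which they close (so a half turn about z gives the same grasp; the last joint's range is limited). The gripper opens to 85 mm and grips with 20 to 120 N. Pads are 22 mm wide; open, the fingers measure 114 mm over their backs; the gripper's body (76 mm by 85 mm) begins 54 mm behind the grasp point. The pads swing forward as they close: fully open they stand 13 mm farther back than shut.
Start: joints at [-1.369, 0.332, -0.065, 1.46, 0.022, 1.35, -0.088], TCP at [0.139, 0.609, 0.204] pointing down, gripper open.
Joint ranges: [-2.6, 2.6], [-0.5, 2.12], [-1.47, 1.34], [0.16, 2.42], [-1.27, 4.41], [0.06, 2.06], [-2.6, 2.6]. Speed limits (rad/s): [2.22, 2.22, 2.79, 2.79, 3.14, 3.14, 3.14].

INTERFACE

Orientations are given as a unit quaternion [x, y, z, w].
In Python, from workcell import manip, eyes, job gives the robot as it stands.
- The arm moves only by the shell command python3 -m crank 'ROWS' [FORCE]. ROWS is JSON, a list that holds one entry, the list of rows, each a list of 7 numbers: the finger opening in cm, from 0 to 8.54, then the shift along the world's x, y, z in cm, then the turn, a rotation vector about the world's x, y, z in degrees. In form: [[[hand, x, y, z, ax, ay, az], ...]]. A call has 1 to 20 rows; each row shifts and turns the commanded pose from where the row before left it; what a row does not reach is not made up. A row lasts 1/8 s, in which the tool goes at most 62.5 mm and 10.7 degrees, less where a joint would pass 70% of its speed; a pose out of reach is approached as far as the arm can. A call with a gripper value outside its range is refused whole. The fingers move at their own pace and stop on an object; FORCE is the grip in N (left out, the last holds). Time passes only in rows, so rows that do not move let the fingers close. It gives the time, the measured TCP pose, the force, the opening and the grip force at its end, in the units of the state.
- manip.get_obs(): the state, without advancing time (a new reading comes with each control period).
- eyes.camera(name): name is "side" or "top"; returns (picture, depth): 480x640x3 uint8, red, green, blue; 480x640 float32, m along the optical axis (not along the pixel's ray), 0 where there is no reading.
- eyes.camera_params(name): a dict with "fx", "fy", "cx", "cy" (pixels), "world_from_camera" (4x4, takes a point from camera to world coordinates). Camera axes: x right, y down, z forward; pixel columns grow to the right and rows downward; lengths in m; the calibration is good to about 2 mm. A picture is of the moment at which its call begins. camera_params takes no time and is no camera call.
- job.hand_in(): hands the job in; it is judged then, once.
The state is a dict: "clock": time; "joint_pos": joint angles; "joint_velocities": joint speeds; "tau": joint torques, N m; "position": TCP position; "ee_rot": TCP orientation; "ft_force": force on the tool from outside, world axes, zero at the start; "torque": the same for the moment, N m; "grip_width": opening from 0.0 (shut) to 1.0 (fully open); "grasp_force": force on a finger pad.
Only numpy, scipy, OpenCV 4.12 (cv2) and the standard library are available. Lean on these libraries where they do the work, as an engineer would, in place of code of your own. Each camera call takes 0.05 s, during which the arm holds its last target. There are 200 camera calls.

TASK

Pick up the round brass holder with the gold blank on top, set it down upright on the yellow-ringed landing spot of the dark nest plate, then slide it along the plate past the sprung orange shoe until it is fully home: touching the stop screw at the end, the side fence and the shoe, and leave it there. Push gently: the stop screw may never feel more than 15 N, and the nest must not be struck hard. Leave the jar, steel punch, hammer and dish where they are.

Things in the scene. Friction and masses are not known exactly. Their poses are not given: they have to be found in the camera images.
- holder_center (a point): Centre (half-way up) of the loose round brass holder: a plain upright cylinder 44 mm in diameter and 30 mm high with dark bands (0.22 to 0.35 kg), a small gold blank 4 mm high on its top. Its z axis points up. It starts upright on the pad and can be gripped across its diameter.
- nest: Dark steel nest plate, 210 x 120 x 12 mm thick, fixed to the bench; origin on the bench (underside), beside the plunger's round nose. +x is the direction in which the holder is slid home, +y left of that, z up. The plate spans x -105 to +105 mm, y -55 to +65 mm, top at z = 12 mm. It carries fence, plunger and stop screw.
- fence_face (a point): Middle of the foot of the fence's inner face, at x = -20, y = -22, z = 12 mm of the nest; axes as the nest's. The straight steel fence is 16 mm high and 16 mm thick and runs along x from x = -95 to +55 mm of the nest. A holder touching it has its centre at y = 0 of the nest.
- plunger_free (a point): Free position of the point of the sprung orange plunger shoe that is nearest the fence: nest x = 0, y = 15, 13 mm above the plate; axes as the nest's. The shoe is a round bar, 20 mm thick, 44 mm long, that runs from here towards +x, leaning 12 degrees away from the fence. It slides along y in a blue block (nest x -13 to 37, y 45 to 65 mm, 26 mm high).
- stop_block (a point): Where the stop screw (8 mm in diameter, round orange tip) comes out of its blue block (nest x 65 to 83, y -18 to 18 mm, 26 mm high), 13 mm above the plate, pointing to the nest's -x. It is rigid and was set by hand: its tip is anywhere from x = 28 to 48 mm, so the holder's centre at home is at x = 6 to 26 mm. Its setting is not reported: feel for it.
- landing (a point): Centre of the yellow-ringed landing spot (ring 54 mm in diameter, painted) on top of the nest plate, at x = -60 mm, y = 0 in the nest's frame; axes as the nest's. Between it and the plunger the plate is bare, fence on its -y side, open on its +y and -x sides.
- plunger (a joint): Travel of the sprung shoe in m: 0 free, grows as it is pushed back along the nest's +y, at most 0.009; spring 400 N/m. The holder, sliding along the fence, meets it with its centre at about x = -20 mm, presses it 7 mm back at x = 0 and 2 to 6 mm at home. Sliding by takes up to about 6 N. Friction keeps the holder where it is left: the shoe does not pull it home.
- pad: Black rubber pad, 130 by 130 by 10 mm, fixed to the bench; origin at the centre of its underside.
- jar: Bystander: glass jar with steel lid, 60 mm in diameter, 65 mm high, loose; origin at the centre of its underside.
- die: Bystander: steel doming punch standing on its 36 mm foot, 62 mm high, loose; origin at the centre of its underside.
- hammer: Bystander: hammer lying flat, 220 mm long along its x axis, loose.
- dish: Bystander: white ceramic dish, 80 mm in diameter, 30 mm high, loose; origin at the centre of its underside.
There are look-alikes about, which are no part of the job. Leave any red look-alike of the part that bears holder_center alone.

How it is judged:
By the outcome, as a careful person would: the job done as asked, in the order asked, and still so for the second after the job is handed in, with the robot touching nothing.
It also fails if it takes over 59 s, if anything falls off the work surface, if the arm or the gripper's body presses on something with over 40 N, if the wrist force passes 120 N, or if a joint passes its speed limit or range.

## Working session

There is one attempt and no reset: what is moved stays moved. The work goes in short steps, Python scripts to look and compute and a shell command to move; the robot and the scene stay as the last step left them, time stands still between calls to the robot, and variables do not carry over. Pictures are saved under pics/ and viewed, at most 10 in all, crops included, and the job is handed in when it is done.

```bash
mkdir -p pics; python3 - <<'E'
from workcell import manip, eyes, job
import cv2, numpy as np
for n in ("top","side"):
    p,d=eyes.camera(n); cv2.imwrite(f"pics/{n}0.png",p[...,::-1]); np.savez(f"pics/{n}0.npz",p=p,d=d)
    c=eyes.camera_params(n); print(n,c["fx"],c["fy"],c["cx"],c["cy"]); print(np.round(c["world_from_camera"],4))
o=manip.get_obs(); print(o, manip.hold_point_z)
E
```

```text
top 517.7049585239025 517.7049585239025 318.9511183732682 242.29006835707423
[[-1.0800e-01 -9.7390e-01  1.9960e-01  3.8640e-01]
 [-9.9420e-01  1.0580e-01 -2.1500e-02  1.8800e-02]
 [-2.0000e-04 -2.0080e-01 -9.7960e-01  1.1439e+00]
 [ 0.0000e+00  0.0000e+00  0.0000e+00  1.0000e+00]]
side 603.8964910124163 603.8964910124163 316.83927561918205 238.458745578968
[[-0.876  -0.36    0.3211  0.1463]
 [-0.4824  0.6576 -0.5787  0.7948]
 [-0.0029 -0.6618 -0.7497  1.0857]
 [ 0.      0.      0.      1.    ]]
{'clock': 0.1, 'joint_pos': array([-1.36859666,  0.33277967, -0.06469839,  1.46082544,  0.02158522,
        1.34987867, -0.08851487]), 'joint_velocities': array([ 0.0009555 , -0.00189814, -0.00062608, -0.00119323, -0.00120925,
        0.00168568, -0.00052188]), 'tau': array([ 1.55233884e-03, -6.26737261e+01,  4.93762270e-02, -3.92430139e+01,
        1.63586356e-02,  7.06773513e-03,  7.69483677e-05]), 'position': array([0.13924066, 0.60893566, 0.20282883]), 'ee_rot': array([ 1.12163835e-01,  9.93689547e-01, -5.96340930e-04, -4.77887777e-05]), 'ft_force': array([ 0.02540548,  0.01458779, -0.15388555]), 'torque': array([-0.01023735, -0.01637107, -0.04107271]), 'grasp_force': 0.0, 'grip_width': 1.0033829514647035} 0.0187
```

View pics/top0.png

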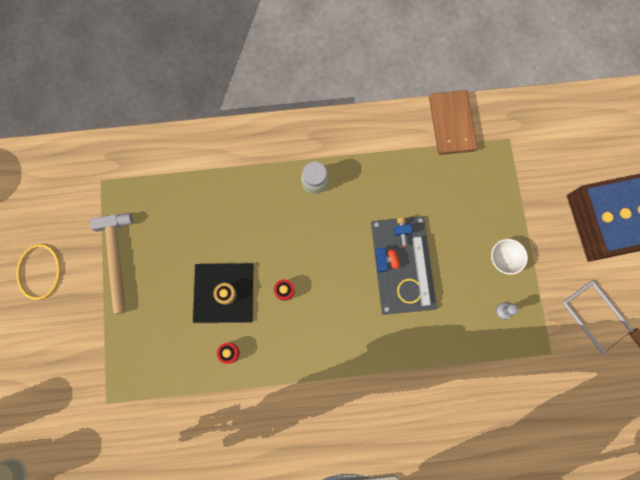

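View pics/side0.png

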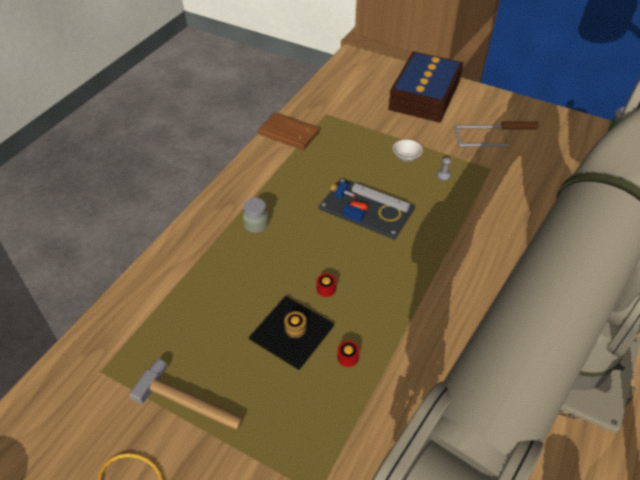

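The top view shows three round candidates. The brass holder is at (224,293) on the black pad; the red-sided look-alikes are at (284,290) and (228,353). The brass one on the pad fits the description. The nest is at about (404,265), its ring at (410,291) and its stop block at (403,229), so nest +x points up in the image, roughly world +x.

```bash
cat > h.py <<'E'
import numpy as np, cv2
from workcell import manip, eyes, job
def ray(n,uv,z):
    c=eyes.camera_params(n); T=np.array(c["world_from_camera"]); uv=np.atleast_2d(uv).astype(float)
    r=np.c_[(uv[:,0]-c["cx"])/c["fx"],(uv[:,1]-c["cy"])/c["fy"],np.ones(len(uv))]@T[:3,:3].T
    return T[:3,3]+r*((z-T[2,3])/r[:,2])[:,None]
def blobs(n,p,lo,hi,roi,amin=15):
    x0,y0,x1,y1=roi; m=np.zeros(p.shape[:2],np.uint8)
    m[y0:y1,x0:x1]=cv2.inRange(cv2.cvtColor(p,cv2.COLOR_RGB2HSV),lo,hi)[y0:y1,x0:x1]
    cs,_=cv2.findContours(m,cv2.RETR_EXTERNAL,cv2.CHAIN_APPROX_NONE)
    return m,sorted([c for c in cs if cv2.contourArea(c)>amin],key=cv2.contourArea)[::-1]
E
python3 - <<'E'
from h import *
P={n:np.load(f"pics/{n}0.npz")["p"] for n in("top","side")}
t,s=P["top"],P["side"]
up=lambda a:cv2.resize(a,(400,400),interpolation=cv2.INTER_CUBIC)
cv2.imwrite("pics/crop1.png",np.hstack([up(t[245:345,190:290]),up(t[210:320,350:460])])[...,::-1])
# gold blank top, ring (top & side)
for n,hr,rr,zt in(("top",(205,275,245,315),(390,270,430,312),0),("side",(275,305,315,345),(370,195,410,228),0)):
    m,c=blobs(n,P[n],(15,110,120),(32,255,255),hr)
    for k in c[:3]:
        (e,ax,a)=cv2.fitEllipse(k); print(n,"gold",np.round(e,1),np.round(ax,1),cv2.contourArea(k),"z44",ray(n,e,.044).round(4),"z40",ray(n,e,.040).round(4))
    m,c=blobs(n,P[n],(18,90,80),(38,255,255),rr,5)
    pts=np.argwhere(m)[:,::-1]; w=ray(n,pts,.012)[:,:2]
    A=np.c_[2*w,np.ones(len(w))]; q=np.linalg.lstsq(A,(w**2).sum(1),rcond=None)[0]
    print(n,"ring",len(w),q[:2].round(4),"r",np.sqrt(q[2]+q[:2]@q[:2]).round(4))
# plate dark
hsv=cv2.cvtColor(t,cv2.COLOR_RGB2HSV)
print(hsv[245,378],hsv[300,390],hsv[240,425],hsv[260,420],hsv[250,360])
E
```

```text
top gold [223.7 293. ] [20.2 20.8] 329.5 z44 [[0.523  0.2079 0.044 ]] z40 [[0.5235 0.2086 0.04  ]]
top ring 179 [ 0.4816 -0.1983] r 0.0306
side gold [294.6 323.1] [18.9 23.6] 342.5 z44 [[0.5209 0.2152 0.044 ]] z40 [[0.5224 0.2129 0.04  ]]
side ring 255 [ 0.475  -0.2156] r 0.0445
[105  11  93] [90 11 92] [90  8 68] [ 20   7 212] [ 23 116 167]
```

View pics/crop1.png

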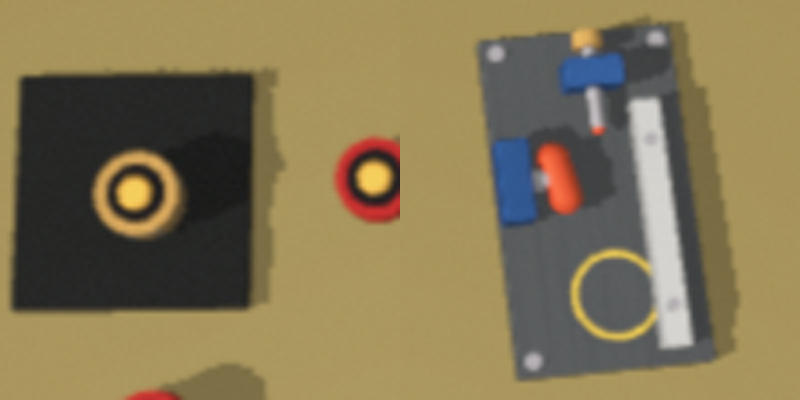

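The crop confirms the holder: brass rim, black band and gold blank at (223,293) on the pad. The object to its right has a red rim, so I will leave it alone. The nest's fence is on the right and the orange screw tip is visible near (404,246).

```bash
python3 - <<'E'
from h import *
P={n:np.load(f"pics/{n}0.npz")["p"] for n in("top","side")}
t=P["top"]
for n,hr in(("top",(205,275,245,315)),("side",(275,305,315,345))):
    m,c=blobs(n,P[n],(18,150,200),(32,255,255),hr,8)
    for k in c[:2]:
        M=cv2.moments(k);e=(M["m10"]/M["m00"],M["m01"]/M["m00"]);print(n,"blank",np.round(e,1),M["m00"],ray(n,e,.044).round(4))
    h=cv2.cvtColor(P[n],cv2.COLOR_RGB2HSV)
    x,y=[int(round(v)) for v in e]; print(h[y,x-12:x+13].tolist())
# fence: bright
m,c=blobs("top",t,(0,0,170),(180,40,255),(400,225,440,312)); r=cv2.minAreaRect(c[0]); b=cv2.boxPoints(r); print("fence",b.round(1).tolist()); w=ray("top",b,.028);print(w.round(4))
hull=cv2.fitLine(c[0],cv2.DIST_HUBER,0,.01,.01).ravel(); 
q=ray("top",[hull[2:]-30*hull[:2],hull[2:]+30*hull[:2]],.028); d=q[0]-q[1]; d*=np.sign(d[0]);print("fence ctr",q.mean(0).round(4),"yaw",np.degrees(np.arctan2(d[1],d[0])))
# plate
m,c=blobs("top",t,(0,0,50),(180,60,125),(360,205,450,325)); k=np.vstack(c); r=cv2.minAreaRect(k); b=cv2.boxPoints(r); w=ray("top",b,.012);print("plate",b.round(1).tolist(),w.round(4).tolist(),w.mean(0).round(4))
# ring
m,c=blobs("top",t,(20,130,150),(34,255,255),(390,270,416,312),5)
w=ray("top",np.argwhere(m)[:,::-1],.012)[:,:2];q=np.linalg.lstsq(np.c_[2*w,np.ones(len(w))],(w**2).sum(1),rcond=None)[0]
print("ring",len(w),q[:2].round(4),np.sqrt(q[2]+q[:2]@q[:2]))
# ring in side view
s=P["side"]
m,c=blobs("side",s,(20,130,120),(34,255,255),(372,198,408,226),5)
w=ray("side",np.argwhere(m)[:,::-1],.012)[:,:2];q=np.linalg.lstsq(np.c_[2*w,np.ones(len(w))],(w**2).sum(1),rcond=None)[0]
print("ring side",len(w),q[:2].round(4),np.sqrt(q[2]+q[:2]@q[:2]))
# orange
m,c=blobs("top",t,(0,150,150),(12,255,255),(380,235,415,275),1)
for k in c: print("orange",cv2.contourArea(k),k.reshape(-1,2).mean(0).round(1),ray("top",k.reshape(-1,2).mean(0),.025).round(4),k.reshape(-1,2).max(0))
E
```

```text
top blank [222.9 292.9] 32.5 [[0.5234 0.2096 0.044 ]]
[[30, 7, 38], [19, 72, 57], [19, 133, 136], [19, 144, 195], [18, 145, 208], [18, 141, 154], [15, 89, 63], [17, 108, 64], [19, 160, 166], [21, 163, 230], [22, 159, 243], [22, 160, 244], [22, 159, 244], [22, 159, 244], [22, 159, 243], [20, 165, 225], [19, 166, 155], [19, 141, 76], [15, 29, 35], [17, 104, 66], [18, 141, 168], [18, 144, 214], [18, 143, 201], [18, 141, 147], [19, 127, 90]]
[[23, 141, 116], [23, 141, 112], [22, 151, 110], [23, 142, 113], [23, 140, 115], [23, 134, 116], [23, 140, 113], [22, 141, 116], [22, 144, 115], [23, 141, 112], [22, 149, 113], [22, 148, 112], [22, 144, 117], [23, 153, 112], [23, 147, 113], [23, 140, 113], [23, 143, 118], [23, 140, 113], [22, 148, 114], [22, 152, 114], [22, 144, 115], [23, 145, 114], [22, 144, 115], [23, 146, 112], [22, 141, 116]]
fence [[412.5, 237.6999969482422], [420.6000061035156, 236.6999969482422], [429.5, 303.8999938964844], [421.5, 305.0]]
[[ 0.6017 -0.2118  0.028 ]
 [ 0.6022 -0.2298  0.028 ]
 [ 0.4538 -0.2272  0.028 ]
 [ 0.4534 -0.2097  0.028 ]]
fence ctr [ 0.5272 -0.2205  0.028 ] yaw -0.6623560947580515
plate [[370.5, 221.3000030517578], [424.79998779296875, 214.60000610351562], [436.29998779296875, 308.6000061035156], [382.0, 315.29998779296875]] [[0.6524, -0.1265, 0.012], [0.6546, -0.2503, 0.012], [0.4431, -0.2439, 0.012], [0.4416, -0.1246, 0.012]] [ 0.5479 -0.1863  0.012 ]
ring 82 [ 0.4883 -0.1902] 0.02504425260560482
ring side 30 [ 0.4909 -0.1941] 0.025114825366266472
orange 109.0 [393.2 258.7] [[ 0.5603 -0.1637  0.025 ]] [398 268]
orange 1.5 [404.2 245.6] [[ 0.5867 -0.1917  0.025 ]] [405 246]
```

```bash
python3 -m crank '[[[8.5,3.84,-4,0,0,0,-7.78],[8.5,3.84,-4,0,0,0,-7.78],[8.5,3.84,-4,0,0,0,-7.78],[8.5,3.84,-4,0,0,0,-7.78],[8.5,3.84,-4,0,0,0,-7.78],[8.5,3.84,-4,0,0,0,-7.78],[8.5,3.84,-4,0,0,0,-7.78],[8.5,3.84,-4,0,0,0,-7.78],[8.5,3.84,-4,0,0,0,-7.78],[8.5,3.84,-4,0,0,0,-7.78],[8.5,0,0,-4,0,0,0],[8.5,0,0,-3,0,0,0],[8.5,0,0,0,0,0,0],[8.5,0,0,0,0,0,0]]]' 40; cat >> h.py <<'E'
from scipy.spatial.transform import Rotation as R
def st():
    o=manip.get_obs(); m=R.from_quat(o["ee_rot"]).as_matrix()
    print("t",round(o["clock"],2),"p",o["position"].round(4),"tool z",m[:,2].round(3),"y yaw",np.degrees(np.arctan2(m[1,1],m[0,1])).round(2),"F",o["ft_force"].round(2),"g",round(o["grip_width"],3),round(o["grasp_force"],1),"q",o["joint_pos"].round(2))
E
python3 - <<'E'
from h import *
st()
p,d=eyes.camera("top"); cv2.imwrite("pics/a.png",p[...,::-1])
s,d=eyes.camera("side"); 
up=lambda a:cv2.resize(a,(400,400),interpolation=cv2.INTER_CUBIC)
cv2.imwrite("pics/crop2.png",np.hstack([up(p[220:340,160:280]),up(s[250:370,240:360])])[...,::-1])
E
```

```text
clock: 1.85
position: [0.5238, 0.2096, 0.1347]
ee_rot: [0.711, 0.703, 0.001, 0.0]
ft_force: [-0.3, 0.4, -0.4]
grip_width: 0.995
grasp_force: 0.0
t 1.85 p [0.5238 0.2096 0.1347] tool z [ 0.001  0.001 -1.   ] y yaw -0.67 F [-0.31  0.4  -0.4 ] g 0.995 0.0 q [-0.82  0.25  0.42  1.74 -0.11  1.17 -0.38]
```

View pics/crop2.png

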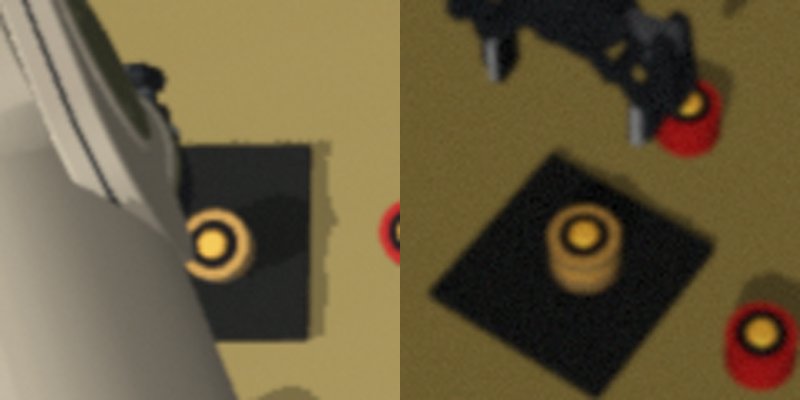

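The open fingers straddle the brass holder in x, and its blank is at side pixel (295,320), consistent with the top-view position. I will descend and grip.

```bash
python3 -m crank '[[[8.5,0,0,-4,0,0,0],[8.5,0,0,-4,0,0,0],[8.5,0,0,-2.5,0,0,0],[8.5,0,0,-1.2,0,0,0],[8.5,0,0,-0.5,0,0,0],[8.5,0,0,0,0,0,0],[4,0,0,0,0,0,0],[4,0,0,0,0,0,0],[4,0,0,0,0,0,0],[4,0,0,0,0,0,0],[4,0,0,0,0,0,0],[4,0,0,0,0,0,0],[3.8,0,0,0,0,0,0],[3.8,0,0,0,0,0,0]]]' 40; python3 -c "
from h import *
st()"
```

```text
clock: 3.7
position: [0.5233, 0.2093, 0.0115]
ee_rot: [0.711, 0.703, 0.0, 0.0]
ft_force: [0.2, -0.6, 0.2]
grip_width: 0.439
grasp_force: 0.0
t 3.7 p [0.5233 0.2093 0.0115] tool z [ 0. -0. -1.] y yaw -0.68 F [ 0.15 -0.59  0.23] g 0.439 0.0 q [-0.79  0.4   0.39  1.84 -0.18  0.93 -0.33]
```

```bash
python3 - <<'E'
from h import *
p,d=eyes.camera("top"); s,d=eyes.camera("side"); np.savez("pics/b.npz",p=p,s=s)
up=lambda a:cv2.resize(a,(400,400),interpolation=cv2.INTER_CUBIC)
cv2.imwrite("pics/crop3.png",np.hstack([up(p[220:340,160:280]),up(s[250:370,240:360])])[...,::-1])
E
```

```text
(no output)
```

View pics/crop3.png

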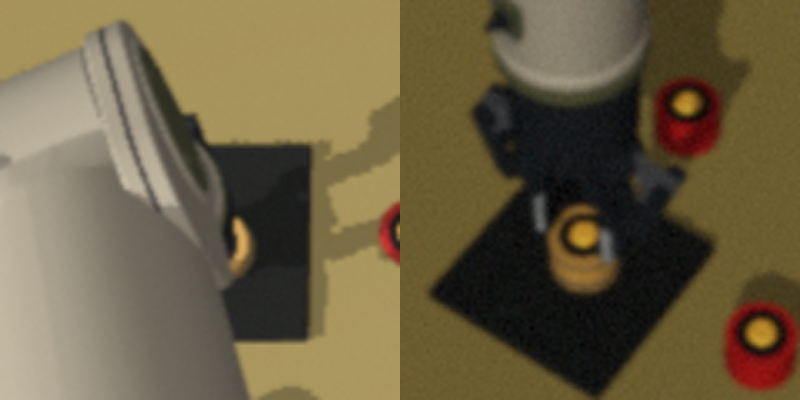

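```bash
python3 - <<'E'
from h import *
for z in(.012,.02,.03,.04,.05,.06): print(z,ray("side",[(282,319),(302.1,328)],z)[:,:2].round(4).tolist())
print("blank",[ (z,ray("side",(294.9,319.9),z)[:,:2].round(4).tolist()) for z in (.034,.044,.054)])
p,d=eyes.camera("side")
for n,(u,v) in dict(L=(282,316),R=(302,322),blank=(295,320),pad=(280,350),rim=(288,318)).items():
    c=eyes.camera_params("side");zz=d[v,u];w=np.array(c["world_from_camera"])@[(u-c["cx"])/c["fx"]*zz,(v-c["cy"])/c["fy"]*zz,zz,1];print(n,w[:3].round(4))
E
```

```text
0.012 [[0.5611, 0.2012], [0.5125, 0.2002]]
0.02 [[0.558, 0.2056], [0.5098, 0.2047]]
0.03 [[0.5541, 0.2111], [0.5063, 0.2102]]
0.04 [[0.5503, 0.2167], [0.5029, 0.2157]]
0.05 [[0.5464, 0.2222], [0.4995, 0.2213]]
0.06 [[0.5425, 0.2277], [0.4961, 0.2268]]
blank [(0.034, [[0.5279, 0.2024]]), (0.044, [[0.5243, 0.208]]), (0.054, [[0.5207, 0.2136]])]
L [0.5483 0.2186 0.0548]
R [0.5013 0.2179 0.0661]
blank [0.5257 0.2055 0.0393]
pad [0.5257 0.2679 0.0122]
rim [0.5406 0.2087 0.0402]
```

```bash
python3 -m crank '[[[3,0,0,0,0,0,0],[2.5,0,0,0,0,0,0],[2.5,0,0,0,0,0,0],[2.5,0,0,0,0,0,0]]]' 40; python3 -m crank '[[[0.5,0,0,0,0,0,0],[0.5,0,0,0,0,0,0],[0.5,0,0,0,0,0,0]]]' 40
```

```text
clock: 4.35
position: [0.5237, 0.2096, 0.0122]
ee_rot: [0.711, 0.703, 0.001, 0.0]
ft_force: [-1.6, -0.2, 7.1]
grip_width: 0.293
grasp_force: 3.4
clock: 4.72
position: [0.524, 0.2098, 0.0125]
ee_rot: [0.711, 0.703, 0.001, 0.0]
ft_force: [-1.4, -0.1, 8.1]
grip_width: 0.06
grasp_force: 4.4
```

```bash
python3 -m crank '[[[8.5,0,0,0,0,0,0],[8.5,0,0,0,0,0,0],[8.5,0,0,0,0,0,0],[8.5,0,0,0,0,0,0],[8.5,0,0,0,0,0,0],[8.5,0,0,0,0,0,0]]]' 40;python3 - <<'E'
from h import *
p,d=eyes.camera("top"); s,d=eyes.camera("side"); np.savez("pics/c.npz",p=p,s=s,d=d)
up=lambda a:cv2.resize(a,(400,400),interpolation=cv2.INTER_CUBIC)
cv2.imwrite("pics/crop4.png",np.hstack([up(p[220:340,160:280]),up(s[270:350,260:340])])[...,::-1])
E
```

```text
clock: 5.48
position: [0.5232, 0.2093, 0.0115]
ee_rot: [0.711, 0.703, -0.0, 0.0]
ft_force: [-1.2, -0.1, 1.2]
grip_width: 0.993
grasp_force: 0.0
```

View pics/crop4.png

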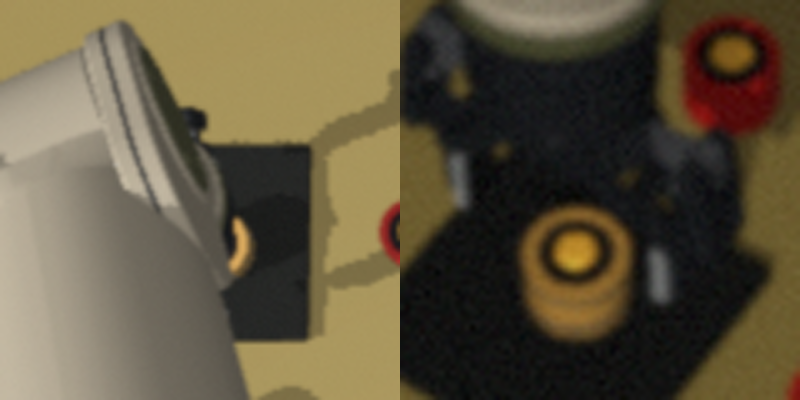

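```bash
python3 - <<'E'
from h import *
z=np.load("pics/c.npz"); s,d=z["s"],z["d"]; c=eyes.camera_params("side"); T=np.array(c["world_from_camera"])
def w(u,v): q=d[v,u]; return (T@[(u-c["cx"])/c["fx"]*q,(v-c["cy"])/c["fy"]*q,q,1])[:3]
for u,v0,v1 in((272,298,316),(312,316,336)):
    for v in range(v0,v1): print(u,v,s[v,u],w(u,v).round(3))
for u,v in((295,320),(295,335),(288,330),(275,345),(250,350),(330,380)): print(u,v,w(u,v).round(3))
E
```

```text
272 298 [21 23 23] [0.567 0.222 0.109]
272 299 [25 26 28] [0.567 0.221 0.104]
272 300 [48 46 48] [0.568 0.22  0.099]
272 301 [69 70 70] [0.571 0.216 0.089]
272 302 [76 76 76] [0.569 0.22  0.092]
272 303 [77 80 78] [0.571 0.218 0.085]
272 304 [79 80 77] [0.569 0.221 0.086]
272 305 [80 78 79] [0.568 0.222 0.085]
272 306 [84 86 83] [0.571 0.218 0.074]
272 307 [87 89 87] [0.57  0.22  0.074]
272 308 [98 97 94] [0.571 0.22  0.069]
272 309 [96 95 91] [0.57  0.22  0.067]
272 310 [96 95 91] [0.571 0.22  0.062]
272 311 [73 70 65] [0.573 0.218 0.054]
272 312 [38 36 29] [0.59  0.195 0.01 ]
272 313 [22 22 20] [0.587 0.2   0.015]
272 314 [20 20 19] [0.588 0.199 0.009]
272 315 [20 19 18] [0.585 0.203 0.012]
312 316 [21 22 26] [0.476 0.22  0.108]
312 317 [17 22 22] [0.476 0.22  0.105]
312 318 [23 24 24] [0.476 0.222 0.104]
312 319 [38 37 39] [0.475 0.224 0.103]
312 320 [59 59 60] [0.475 0.224 0.1  ]
312 321 [81 80 80] [0.477 0.22  0.091]
312 322 [88 90 89] [0.477 0.219 0.085]
312 323 [97 98 95] [0.477 0.221 0.084]
312 324 [95 97 97] [0.477 0.221 0.08 ]
312 325 [100  99 100] [0.477 0.22  0.075]
312 326 [97 99 98] [0.478 0.219 0.07 ]
312 327 [100 103 102] [0.477 0.221 0.07 ]
312 328 [99 99 97] [0.477 0.22  0.066]
312 329 [84 85 84] [0.476 0.221 0.064]
312 330 [61 61 63] [0.478 0.218 0.054]
312 331 [32 29 30] [0.49  0.198 0.015]
312 332 [23 22 21] [0.49  0.198 0.01 ]
312 333 [13 10  9] [0.488 0.201 0.012]
312 334 [19 21 18] [0.488 0.202 0.01 ]
312 335 [15 11  9] [0.486 0.205 0.012]
295 320 [0.524 0.209 0.045]
295 335 [0.515 0.225 0.018]
288 330 [0.528 0.23  0.033]
275 345 [0.541 0.262 0.011]
250 350 [0.583 0.293 0.002]
330 380 [0.407 0.274 0.003]
```

The side-view depth shows the open fingertips at z≈0.054 m, centred correctly in x and y. That is about 30 mm higher than the reported TCP implies, so the fingers closed above the holder. The holder is still upright and has not moved, so I will go 32 mm lower in small steps.

```bash
python3 -m crank '[[[8.5,0,0,-1,0,0,0],[8.5,0,0,-1,0,0,0],[8.5,0,0,-0.5,0,0,0],[8.5,0,0,-0.4,0,0,0],[8.5,0,0,0,0,0,0]]]' 40; python3 - <<'E'
from h import *
s,d=eyes.camera("side"); c=eyes.camera_params("side"); T=np.array(c["world_from_camera"])
st()
g=np.argwhere((s.min(2)>50)&(s.max(2).astype(int)-s.min(2)<12)); g=g[(g[:,0]>295)&(g[:,0]<350)&(g[:,1]>255)&(g[:,1]<330)]
v,u=g.T; q=d[v,u]; w=(np.c_[(u-c["cx"])/c["fx"]*q,(v-c["cy"])/c["fy"]*q,q,np.ones(len(q))]@T.T)[:,:3]
for k in (w[:,0]>.524,w[:,0]<.524):
    a=w[k&(abs(w[:,1]-.22)<.02)]; print(len(a),a[a[:,2].argsort()][:4].round(3).tolist())
E
```

```text
clock: 6.2
position: [0.5232, 0.2092, -0.0178]
ee_rot: [0.711, 0.703, -0.0, -0.0]
ft_force: [-0.1, 0.5, 0.0]
grip_width: 0.993
grasp_force: 0.0
t 6.25 p [ 0.5234  0.2093 -0.0175] tool z [ 0. -0. -1.] y yaw -0.68 F [ 0.73  0.39 -0.92] g 0.998 0.0 q [-0.77  0.45  0.37  1.86 -0.21  0.88 -0.31]
35 [[0.582, 0.208, 0.006], [0.585, 0.206, 0.009], [0.585, 0.207, 0.014], [0.572, 0.219, 0.027]]
56 [[0.483, 0.218, 0.024], [0.48, 0.219, 0.028], [0.477, 0.221, 0.029], [0.476, 0.218, 0.029]]
```

```bash
python3 -m crank '[[[5,0,0,0,0,0,0],[4,0,0,0,0,0,0],[3,0,0,0,0,0,0],[3,0,0,0,0,0,0],[3,0,0,0,0,0,0],[3,0,0,0,0,0,0]]]' 40; python3 -c "
from h import *
st()"
```

```text
clock: 7.0
position: [0.5234, 0.2094, -0.0171]
ee_rot: [0.711, 0.703, 0.0, 0.0]
ft_force: [-2.5, -0.7, 5.4]
grip_width: 0.502
grasp_force: 40.6
t 7.0 p [ 0.5234  0.2094 -0.0171] tool z [ 0.  0. -1.] y yaw -0.68 F [-2.51 -0.66  5.39] g 0.502 40.6 q [-0.77  0.44  0.37  1.86 -0.21  0.88 -0.31]
```

```bash
python3 -m crank '[[[3,0,0,1,0,0,0],[3,0,0,3,0,0,0],[3,0,0,4,0,0,0],[3,-0.2,-2,0,0,0,0],[3,-0.4,-4,0,0,0,0],[3,-0.4,-4,0,0,0,0],[3,-0.4,-4,0,0,0,0],[3,-0.4,-4,0,0,0,0],[3,-0.4,-4,0,0,0,0],[3,-0.4,-4,0,0,0,0],[3,-0.4,-4,0,0,0,0],[3,-0.4,-4,0,0,0,0],[3,-0.4,-4,0,0,0,0],[3,-0.2,-1.6,0,0,0,0],[3,0,0,0,0,0,0],[3,0,0,0,0,0,0],[3,0,0,0,0,0,0]]]'; python3 - <<'E'
from h import *
st()
p,d=eyes.camera("top"); s,d=eyes.camera("side"); np.savez("pics/d.npz",p=p,s=s,d=d)
up=lambda a:cv2.resize(a,(400,400),interpolation=cv2.INTER_CUBIC)
cv2.imwrite("pics/crop5.png",np.hstack([up(p[210:320,350:460]),up(s[140:240,320:420])])[...,::-1])
E
```

```text
clock: 9.12
position: [0.4834, -0.1855, 0.0623]
ee_rot: [0.711, 0.703, 0.0, -0.0]
ft_force: [0.4, -0.4, -2.2]
grip_width: 0.502
grasp_force: 41.4
t 9.12 p [ 0.4834 -0.1855  0.0623] tool z [-0.  0. -1.] y yaw -0.59 F [ 0.43 -0.44 -2.17] g 0.502 41.4 q [-0.29  0.26  0.64  1.93 -0.18  1.01  0.43]
```

View pics/crop5.png

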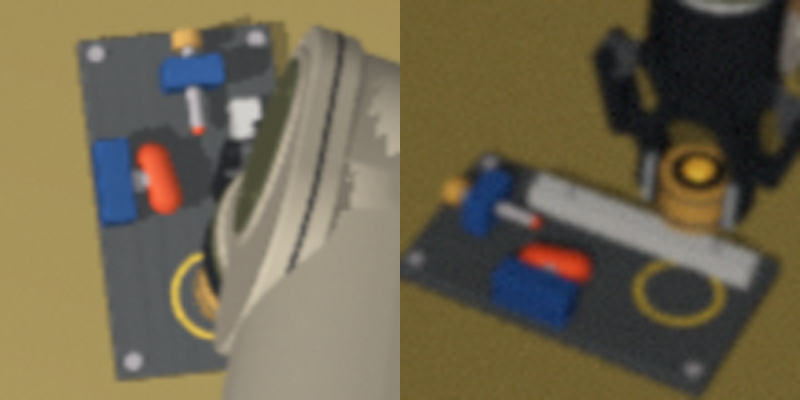

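The holder hangs upright in the grip near the ring: blank at side pixel (394.5,182.5), ring centre at about (389.5,213). I will compute the offset within the side view.

```bash
python3 - <<'E'
from h import *
s=np.load("pics/d.npz")["s"]
m,c=blobs("side",s,(20,130,110),(34,255,255),(374,202,405,226),5)
k=np.vstack(c); e=cv2.fitEllipse(k); print("ring",np.round(e[0],1),e[1],ray("side",e[0],.012).round(4))
m,c=blobs("side",s,(17,140,170),(34,255,255),(386,176,403,189),5)
for k in c: q=cv2.fitEllipse(k)[0]; print("blank",np.round(q,1),cv2.contourArea(k),ray("side",q,.1234).round(4))
E
```

```text
ring [389.4 212.6] (14.830698013305664, 20.49272346496582) [[ 0.4905 -0.1943  0.012 ]]
blank [394.1 182.3] 10.0 [[ 0.4853 -0.1858  0.1234]]
```

```bash
python3 -m crank '[[[3,0.45,-0.2,-2,0,0,0],[3,0,0,-3,0,0,0],[3,0,0,-1.5,0,0,0],[3,0,0,-0.6,0,0,0],[3,0,0,0,0,0,0],[3,0,0,0,0,0,0]]]';  python3 -m crank '[[[3,0,0,-0.15,0,0,0],[3,0,0,-0.15,0,0,0],[3,0,0,-0.15,0,0,0],[3,0,0,0,0,0,0]]]'; python3 -c "
from h import *
st()"
```

```text
clock: 9.98
position: [0.4885, -0.1889, -0.0076]
ee_rot: [0.711, 0.703, 0.0, 0.001]
ft_force: [-0.1, -0.5, -2.5]
grip_width: 0.505
grasp_force: 41.3
clock: 10.48
position: [0.4877, -0.1887, -0.0131]
ee_rot: [0.711, 0.703, -0.0, -0.0]
ft_force: [0.4, -0.6, -3.2]
grip_width: 0.5
grasp_force: 41.3
t 10.47 p [ 0.4877 -0.1887 -0.0131] tool z [-0.  0. -1.] y yaw -0.68 F [ 0.42 -0.6  -3.16] g 0.5 41.3 q [-0.23  0.39  0.59  1.97 -0.29  0.86  0.51]
```

```bash
python3 -m crank '[[[3,0,0,-0.1,0,0,0],[3,0,0,0,0,0,0],[3,0,0,0,0,0,0]]]';  python3 -m crank '[[[3,0,0,-0.05,0,0,0],[3,0,0,0,0,0,0]]]'
```

```text
clock: 10.85
position: [0.4878, -0.1887, -0.014]
ee_rot: [0.711, 0.703, 0.0, 0.0]
ft_force: [-0.4, -0.0, -2.7]
grip_width: 0.499
grasp_force: 41.3
clock: 11.1
position: [0.4878, -0.1887, -0.0145]
ee_rot: [0.711, 0.703, 0.0, 0.0]
ft_force: [0.3, -0.1, -2.7]
grip_width: 0.5
grasp_force: 41.3
```

```bash
python3 -m crank '[[[3,0,0,-0.05,0,0,0],[3,0,0,0,0,0,0]]]';
```

```text
clock: 11.35
position: [0.4878, -0.1887, -0.015]
ee_rot: [0.711, 0.703, 0.0, 0.0]
ft_force: [-0.4, 0.1, -2.9]
grip_width: 0.499
grasp_force: 41.3
```

```bash
for i in 1; do python3 -m crank '[[[3,0,0,-0.05,0,0,0],[3,0,0,0,0,0,0]]]'|grep -E "ft|pos"; python3 -m crank '[[[3,0,0,-0.05,0,0,0],[3,0,0,0,0,0,0]]]'|grep -E "ft|pos"; done
```

```text
position: [0.488, -0.1888, -0.0151]
ft_force: [-2.6, 0.6, 5.0]
position: [0.4882, -0.1888, -0.0151]
ft_force: [-4.8, 2.0, 12.8]
```

```bash
python3 -m crank '[[[3,0,0,0.08,0,0,0],[3,0,0,0,0,0,0]]]'|grep -E "ft|pos"; python3 -m crank '[[[3,0,-0.1,0,0,0,0],[3,0,0,0,0,0,0]]]'|grep -E "ft|pos"; python3 -m crank '[[[3,0,-0.05,0,0,0,0],[3,0,0,0,0,0,0]]]'|grep -E "ft|pos"
```

```text
position: [0.4879, -0.1887, -0.0151]
ft_force: [-0.9, 0.5, 3.2]
position: [0.4881, -0.1896, -0.0151]
ft_force: [-0.2, 0.7, 2.2]
position: [0.488, -0.1902, -0.0151]
ft_force: [0.4, 1.7, 2.4]
```

```bash
python3 -m crank '[[[3,0,-0.05,0,0,0,0],[3,0,0,0,0,0,0]]]'|grep -E "ft|pos"; python3 -m crank '[[[3,0,-0.05,0,0,0,0],[3,0,0,0,0,0,0]]]'|grep -E "ft|pos"
```

```text
position: [0.488, -0.1904, -0.0151]
ft_force: [0.0, 3.8, 3.4]
position: [0.488, -0.1905, -0.0151]
ft_force: [0.6, 5.0, 5.7]
```

```bash
python3 -m crank '[[[4.6,0,0.04,0,0,0,0],[5.2,0,0,0,0,0,0],[6.2,0,0,0,0,0,0],[6.2,0,0,0,0,0,0],[6.2,0,0,0.5,0,0,0],[6.2,0,0,2,0,0,0],[6.2,0,0,3,0,0,0],[6.2,0,0,2.5,0,0,0],[0,-0.5,0,0,0,0,-10],[0,-0.5,0,0,0,0,-10],[0,-0.5,0,0,0,0,-10],[0,-0.5,0,0,0,0,-10],[0,-0.5,0,0,0,0,-10],[0,-0.5,0,0,0,0,-10],[0,-0.5,0,0,0,0,-10],[0,-0.5,0,0,0,0,-10],[0,-0.5,0,0,0,0,-10],[0,0,0,0,0,0,0],[0,0,0,0,0,0,0]]]' 40; python3 - <<'E'
from h import *
st()
p,d=eyes.camera("top"); s,d=eyes.camera("side"); np.savez("pics/e.npz",p=p,s=s,d=d)
up=lambda a:cv2.resize(a,(400,400),interpolation=cv2.INTER_CUBIC)
cv2.imwrite("pics/crop6.png",np.hstack([up(p[210:320,350:460]),up(s[140:240,320:420])])[...,::-1])
E
```

```text
clock: 15.48
position: [0.4431, -0.1907, 0.065]
ee_rot: [1.0, -0.004, 0.0, 0.0]
ft_force: [-0.2, 0.2, -0.1]
grip_width: -0.001
grasp_force: 0.0
t 15.47 p [ 0.4431 -0.1907  0.065 ] tool z [ 0. -0. -1.] y yaw -90.44 F [-0.23  0.21 -0.07] g -0.001 0.0 q [-0.54  0.21  0.94  2.03 -0.2   1.   -1.08]
```

View pics/crop6.png

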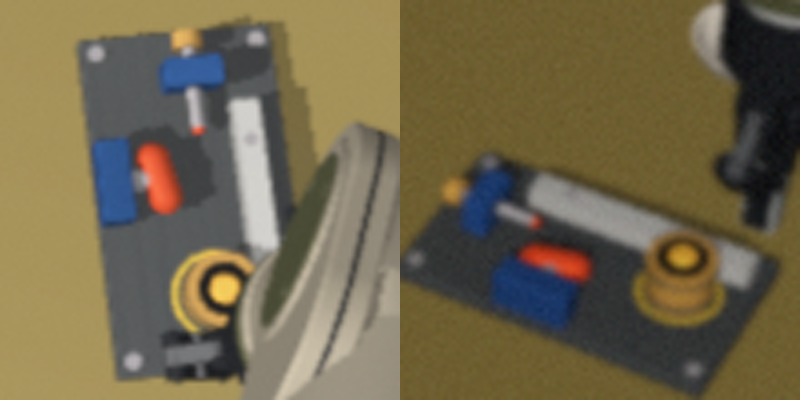

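The holder stands upright on the ring against the fence, at top pixel (411,289), and the shut fingers are behind it. I will lower them and push.

```bash
python3 -m crank '[[[0,0,0,-3,0,0,0],[0,0,0,-2.5,0,0,0],[0,0,0,-1.2,0,0,0],[0,0,0,-0.5,0,0,0],[0,0,0,-0.2,0,0,0],[0,0,0,-0.2,0,0,0],[0,0,0,0,0,0,0]]]'|grep -E "ft|pos"; python3 -m crank '[[[0,0.4,0,0,0,0,0],[0,0.2,0,0,0,0,0],[0,0.2,0,0,0,0,0],[0,0.15,0,0,0,0,0],[0,0.15,0,0,0,0,0],[0,0.15,0,0,0,0,0],[0,0,0,0,0,0,0]]]'
```

```text
position: [0.4431, -0.1908, -0.0109]
ft_force: [-0.4, -0.6, -0.0]
clock: 17.32
position: [0.4553, -0.1908, -0.0112]
ee_rot: [1.0, -0.006, -0.0, 0.0]
ft_force: [0.8, 0.5, -0.3]
grip_width: 0.003
grasp_force: 0.0
```

```bash
python3 -m crank '[[[0,0.2,0,0,0,0,0],[0,0.2,0,0,0,0,0],[0,0.25,0,0,0,0,0],[0,0.3,0,0,0,0,0],[0,0.3,0,0,0,0,0],[0,0.3,0,0,0,0,0],[0,0.3,0,0,0,0,0],[0,0.3,0,0,0,0,0],[0,0.3,0,0,0,0,0],[0,0.3,0,0,0,0,0],[0,0.2,0,0,0,0,0],[0,0,0,0,0,0,0]]]'|grep -E "clock|ft|pos"; python3 - <<'E'
from h import *
st()
p,d=eyes.camera("top"); s,d=eyes.camera("side"); np.savez("pics/f.npz",p=p,s=s,d=d)
up=lambda a:cv2.resize(a,(400,400),interpolation=cv2.INTER_CUBIC)
cv2.imwrite("pics/crop7.png",np.hstack([up(p[210:320,350:460]),up(s[140:240,320:420])])[...,::-1])
E
```

```text
clock: 18.82
position: [0.4851, -0.1908, -0.0111]
ft_force: [0.3, 0.1, 0.2]
t 18.82 p [ 0.4851 -0.1908 -0.0111] tool z [ 0. -0. -1.] y yaw -90.67 F [0.26 0.08 0.2 ] g 0.005 0.0 q [-0.4   0.45  0.81  1.98 -0.42  0.89 -0.95]
```

View pics/crop7.png

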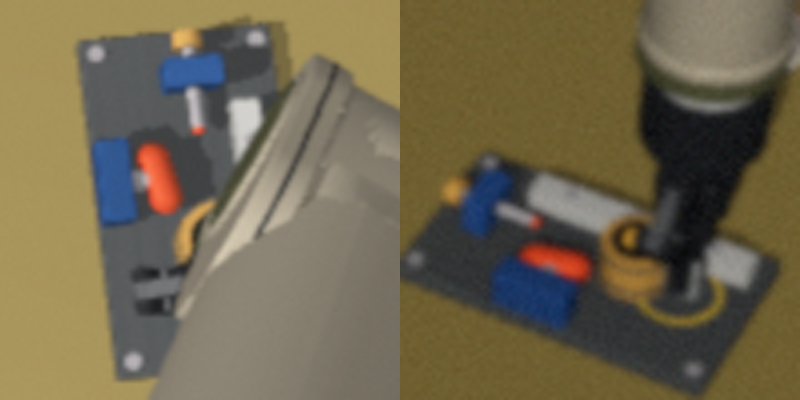

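The holder is pushed ahead of the fingers and stays upright along the fence, not yet at the shoe. I will continue at a finer step, reading the force.

```bash
python3 -m crank '[[[0,0.15,0,0,0,0,0],[0,0.15,0,0,0,0,0],[0,0.15,0,0,0,0,0],[0,0.15,0,0,0,0,0],[0,0.15,0,0,0,0,0],[0,0.15,0,0,0,0,0],[0,0.1,0,0,0,0,0]]]'|grep -E "clock|ft|pos"; python3 -m crank '[[[0,0.15,0,0,0,0,0],[0,0.15,0,0,0,0,0],[0,0.15,0,0,0,0,0]]]'|grep -E "clock|ft|pos";python3 -m crank '[[[0,0.15,0,0,0,0,0],[0,0.15,0,0,0,0,0],[0,0.15,0,0,0,0,0]]]'|grep -E "clock|ft|pos";
```

```text
clock: 19.8
position: [0.4949, -0.1908, -0.0112]
ft_force: [-0.6, 1.1, 1.3]
clock: 20.18
position: [0.4993, -0.1907, -0.0112]
ft_force: [-3.2, 0.1, 1.6]
clock: 20.55
position: [0.5036, -0.1908, -0.0112]
ft_force: [-4.2, 1.0, 2.6]
```

```bash
python3 -m crank '[[[0,0.15,0,0,0,0,0],[0,0.15,0,0,0,0,0],[0,0.15,0,0,0,0,0]]]'|grep -E "clock|ft|pos"; python3 -m crank '[[[0,0.15,0,0,0,0,0],[0,0.15,0,0,0,0,0],[0,0.15,0,0,0,0,0]]]'|grep -E "clock|ft|pos";python3 -m crank '[[[0,0.1,0,0,0,0,0],[0,0.1,0,0,0,0,0],[0,0.1,0,0,0,0,0]]]'|grep -E "clock|ft|pos";
```

```text
clock: 20.92
position: [0.5083, -0.1909, -0.0112]
ft_force: [-3.7, -0.6, 0.7]
clock: 21.3
position: [0.5129, -0.1908, -0.0112]
ft_force: [-2.6, -0.5, 0.9]
clock: 21.68
position: [0.5159, -0.1907, -0.0112]
ft_force: [-2.2, -0.0, -0.0]
```

```bash
python3 -m crank '[[[0,0.05,0,0,0,0,0],[0,0.05,0,0,0,0,0]]]'|grep -E "clock|ft|pos"; python3 -m crank '[[[0,0.05,0,0,0,0,0],[0,0.05,0,0,0,0,0]]]'|grep -E "clock|ft|pos";python3 -m crank '[[[0,0.05,0,0,0,0,0],[0,0.05,0,0,0,0,0]]]'|grep -E "clock|ft|pos";
```

```text
clock: 21.92
position: [0.5169, -0.1907, -0.0112]
ft_force: [-2.6, 0.8, 0.3]
clock: 22.18
position: [0.5178, -0.1908, -0.0112]
ft_force: [-2.4, -0.0, -0.2]
clock: 22.42
position: [0.5189, -0.1908, -0.0112]
ft_force: [-2.0, 0.4, -0.8]
```

```bash
g(){ python3 -c "
from h import *
o=manip.get_obs();f=o['ft_force'];print(round(o['clock'],2),o['position'].round(4)[:2],f.round(1));exit(f[0]<-5)"; }
python3 -m crank '[[[0,0.05,0,0,0,0,0]]]'>o&&g&&python3 -m crank '[[[0,0.05,0,0,0,0,0]]]'>o&&g&&python3 -m crank '[[[0,0.05,0,0,0,0,0]]]'>o&&g&&python3 -m crank '[[[0,0.05,0,0,0,0,0]]]'>o&&g&&python3 -m crank '[[[0,0.05,0,0,0,0,0]]]'>o&&g&&python3 -m crank '[[[0,0.05,0,0,0,0,0]]]'>o&&g&&python3 -m crank '[[[0,0.05,0,0,0,0,0]]]'>o&&g&&python3 -m crank '[[[0,0.05,0,0,0,0,0]]]'>o&&g&&python3 -m crank '[[[0,0.05,0,0,0,0,0]]]'>o&&g&&python3 -m crank '[[[0,0.05,0,0,0,0,0]]]'>o&&g&&python3 -m crank '[[[0,0.05,0,0,0,0,0]]]'>o&&g&&python3 -m crank '[[[0,0.05,0,0,0,0,0]]]'>o&&g&&python3 -m crank '[[[0,0.05,0,0,0,0,0]]]'>o&&g&&python3 -m crank '[[[0,0.05,0,0,0,0,0]]]'>o&&g; cat o
```

```text
22.55 [ 0.5194 -0.1908] [-2.3  0.6  0.1]
clock: 22.55
position: [0.5194, -0.1908, -0.0112]
ee_rot: [1.0, -0.006, 0.0, 0.0]
ft_force: [-2.3, 0.6, 0.1]
grip_width: 0.003
grasp_force: 1.0False
```

```bash
g(){ python3 -c "
from h import *
o=manip.get_obs();f=o['ft_force'];print(round(o['clock'],2),o['position'].round(4)[:2],f.round(1));exit(int(f[0]<-5))"; }
python3 -m crank '[[[0,0.05,0,0,0,0,0]]]'>o&&g&&python3 -m crank '[[[0,0.05,0,0,0,0,0]]]'>o&&g&&python3 -m crank '[[[0,0.05,0,0,0,0,0]]]'>o&&g&&python3 -m crank '[[[0,0.05,0,0,0,0,0]]]'>o&&g&&python3 -m crank '[[[0,0.05,0,0,0,0,0]]]'>o&&g&&python3 -m crank '[[[0,0.05,0,0,0,0,0]]]'>o&&g&&python3 -m crank '[[[0,0.05,0,0,0,0,0]]]'>o&&g&&python3 -m crank '[[[0,0.05,0,0,0,0,0]]]'>o&&g&&python3 -m crank '[[[0,0.05,0,0,0,0,0]]]'>o&&g&&python3 -m crank '[[[0,0.05,0,0,0,0,0]]]'>o&&g&&python3 -m crank '[[[0,0.05,0,0,0,0,0]]]'>o&&g&&python3 -m crank '[[[0,0.05,0,0,0,0,0]]]'>o&&g&&python3 -m crank '[[[0,0.05,0,0,0,0,0]]]'>o&&g&&python3 -m crank '[[[0,0.05,0,0,0,0,0]]]'>o&&g
```

```text
22.68 [ 0.5199 -0.1908] [-2.6  0.2 -0.7]
22.8 [ 0.5204 -0.1908] [-2.1  0.6  0.2]
22.93 [ 0.5209 -0.1908] [-2.2  0.2 -0.7]
23.05 [ 0.5213 -0.1908] [-2.1  0.3 -0.2]
23.18 [ 0.5219 -0.1908] [-2.5 -0.3 -0.2]
23.3 [ 0.5224 -0.1908] [-2.   0.  -0.9]
23.43 [ 0.5228 -0.1908] [-1.6 -0.2 -0.5]
23.55 [ 0.5233 -0.1908] [-2.4  0.3  0.1]
23.68 [ 0.5239 -0.1908] [-1.4  0.2 -1.1]
23.8 [ 0.5244 -0.1908] [-0.   0.1 -0.2]
23.93 [ 0.5249 -0.1908] [-1.3 -1.  -1. ]
24.05 [ 0.5253 -0.1908] [-1.2  0.6 -1.3]
24.18 [ 0.5259 -0.1908] [-1.6 -0.1 -0.4]
24.3 [ 0.5264 -0.1908] [-0.6 -0.1 -0. ]
```

```bash
g(){ python3 -c "
from h import *
o=manip.get_obs();f=o['ft_force'];print(round(o['clock'],2),o['position'].round(4)[:2],f.round(1));exit(int(f[0]<-4))"; }
python3 -m crank '[[[0,0.05,0,0,0,0,0]]]'>o&&g&&python3 -m crank '[[[0,0.05,0,0,0,0,0]]]'>o&&g&&python3 -m crank '[[[0,0.05,0,0,0,0,0]]]'>o&&g&&python3 -m crank '[[[0,0.05,0,0,0,0,0]]]'>o&&g&&python3 -m crank '[[[0,0.05,0,0,0,0,0]]]'>o&&g&&python3 -m crank '[[[0,0.05,0,0,0,0,0]]]'>o&&g&&python3 -m crank '[[[0,0.05,0,0,0,0,0]]]'>o&&g&&python3 -m crank '[[[0,0.05,0,0,0,0,0]]]'>o&&g&&python3 -m crank '[[[0,0.05,0,0,0,0,0]]]'>o&&g&&python3 -m crank '[[[0,0.05,0,0,0,0,0]]]'>o&&g&&python3 -m crank '[[[0,0.05,0,0,0,0,0]]]'>o&&g&&python3 -m crank '[[[0,0.05,0,0,0,0,0]]]'>o&&g&&python3 -m crank '[[[0,0.05,0,0,0,0,0]]]'>o&&g&&python3 -m crank '[[[0,0.05,0,0,0,0,0]]]'>o&&g
```

```text
24.43 [ 0.5269 -0.1908] [-1.3  0.3  0.4]
24.55 [ 0.5273 -0.1908] [-1.2 -0.5 -0.7]
24.68 [ 0.5279 -0.1908] [-1.2 -0.4 -1.5]
24.8 [ 0.5283 -0.1908] [-1.  -0.4 -0.7]
24.93 [ 0.5288 -0.1908] [-2.  -0.8  0.3]
25.05 [ 0.5293 -0.1908] [-2.2 -1.1 -0.5]
25.18 [ 0.5295 -0.1908] [-3.7  0.5  1.5]
25.3 [ 0.5296 -0.1908] [-6.3  0.5  5.3]
```

```bash
python3 -m crank '[[[0,0,0,0,0,0,0],[0,0,0,0,0,0,0]]]'|grep -E "ft|pos"; python3 -m crank '[[[0,-0.05,0,0,0,0,0],[0,-0.05,0,0,0,0,0],[0,-0.1,0,0,0,0,0],[0,-0.3,0,0,0,0,0],[0,-1,0,0,0,0,0],[0,-2,0,0,0,0,0],[0,-2,0,0,0,0,0],[0,-2,0,2,0,0,0],[0,0,0,4,0,0,0],[0,0,0,5,0,0,0],[0,-1,5,3,0,0,0],[0,0,5,0,0,0,0],[0,0,5,0,0,0,0],[0,0,5,0,0,0,0],[0,0,5,0,0,0,0],[0,0,5,0,0,0,0],[0,0,0,0,0,0,0],[0,0,0,0,0,0,0]]]'; python3 - <<'E'
from h import *
p,d=eyes.camera("top"); s,d=eyes.camera("side"); np.savez("pics/g.npz",p=p,s=s,d=d)
up=lambda a:cv2.resize(a,(400,400),interpolation=cv2.INTER_CUBIC)
cv2.imwrite("pics/crop8.png",np.hstack([up(p[210:320,350:460]),up(s[140:240,320:420])])[...,::-1])
E
```

```text
position: [0.5297, -0.1908, -0.0112]
ft_force: [-5.8, 0.2, 4.0]
clock: 27.8
position: [0.445, 0.1083, 0.1286]
ee_rot: [1.0, -0.006, -0.0, 0.0]
ft_force: [-0.4, -1.7, 0.8]
grip_width: -0.003
grasp_force: 0.0
```

View pics/crop8.png

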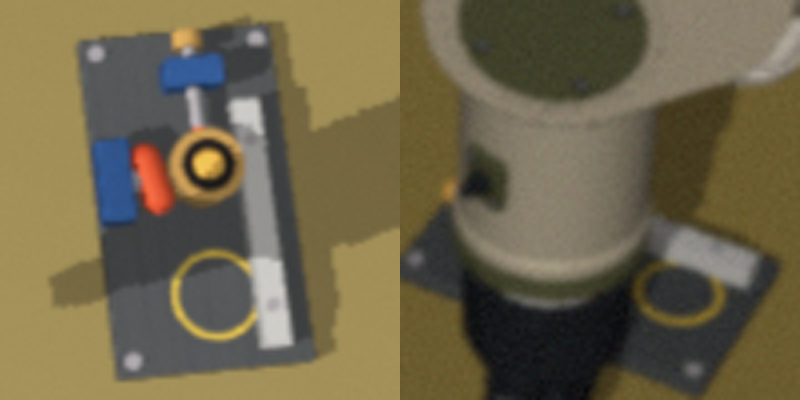

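The top view shows the holder upright at pixel (407,255), against the screw tip, the fence and the pressed-back shoe. The arm is well clear of it.

```bash
python3 -c "
from workcell import job
print(job.hand_in())"
```

```text
the job is handed in; nothing more can be done
None
```

The holder was set down upright on the ring and slid home to the screw, fence and shoe (push at most 6.3 N in my readings); the first grip closed above it and pressed on it with about 8 N, but the final view showed it seated and clear of the arm, and the job is handed in.

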